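# Move a row of plaster casts to the drying rack in the same order

## Task

Move the four plaster casts from the wooden carrying board to the four trays of the steel drying rack behind it, one in each tray and in the same left-to-right order as they stand on the board now. Set each cast down gently, upright and flat in the middle of its tray, inside the rim, and let go of it; do not drop a cast or tip one over.

Things in the scene. Friction and masses are not known exactly. Their poses are not given: they have to be found in the camera images.
- head_mid (a point): Loose white plaster cast, about 240 g, upright on the board at the start. Model head: round foot 44 mm across, thin neck, egg-shaped skull 46 mm across with small nose and ears; 74 mm tall. Point: on its upright axis, 37 mm above its flat underside; z up. Grip the skull from any side; the point is at its widest.
- block_mid (a point): Loose white plaster cast, about 280 g, upright on the board at the start. Closed block mould: 46 x 46 mm square, 60 mm high, two dark bands round it, round spout 22 mm across and 10 mm high on top; 70 mm tall. Point: on its upright axis, 35 mm above its flat underside; z up. x and y are square to its sides; grip 46 mm across two sides.
- plug_mid (a point): Loose white plaster cast, about 220 g, upright on the board at the start. Stepped round plug: cylinder 48 mm across, 44 mm high, with a stem 26 mm across and 22 mm high on top; 66 mm tall. Point: on its upright axis, 33 mm above its flat underside; z up. Grip the cylinder from any side.
- torso_mid (a point): Loose white plaster cast, about 240 g, upright on the board at the start. Model torso: round, hips and chest 44 mm, waist 39 mm, neck stub on top, two arm stubs along y, 58 mm over their ends, 54 mm up; 76 mm tall. Point: on its upright axis, 38 mm above its flat underside; z up. Grip front to back along its x (44 mm), clear of the stubs.
- board: The wooden carrying board on which the casts stand in a row, the row nearer the robot; 84 x 350 mm, 18 mm thick, fixed, parallel to the rack. Origin: centre of its underside; y along the row, to the robot's left. Four places 80 mm apart, with slats 6 mm wide and 8 mm high between them. Casts stand up to about 10 mm off the middle of their places.
- drying_rack: The low steel drying rack that carries the four trays, the row farther from the robot (155 mm beyond the board, centre to centre); two rails 340 mm long, 24 mm high, fixed. Origin: centre of its underside; y along the row, to the robot's left. The trays sit 80 mm apart, centre to centre; a low spatula lies between rack and board.
- bay_k_floor (a point): One of four identical grey trays with black rims, 76 x 76 mm, in a row on the drying rack. Point: centre of the tray's floor, 30 mm above the table; x across the row, away from the robot, y along the row to its left. Inside the rim 68 x 68 mm; rim 4 mm wide, 5 mm above the floor. Fixed. Its name says nothing of its place in the row.
- bay_m_floor (a point): Another of the four identical trays of the drying rack, as described under bay_k; the point is the centre of its upper floor, its axes are the same.
- bay_r_floor (a point): Another of the four identical trays of the drying rack, as described under bay_k; the point is the centre of its upper floor, its axes are the same.
- bay_t_floor (a point): Another of the four identical trays of the drying rack, as described under bay_k; the point is the centre of its upper floor, its axes are the same.
Mind the look-alikes: they are no part of the job. Leave any blue look-alike of the part that bears block_mid alone.

How it is judged:
By the outcome, as a careful person would: the job done as asked, in the order asked, and still so for the second after the job is handed in, with the robot touching nothing.
It also fails if it takes over 88 s, if anything falls off the work surface, if the arm or the gripper's body presses on something with over 40 N, if the wrist force passes 120 N, or if a joint passes its speed limit or range.

## Robot

A 7-joint arm with a two-finger parallel gripper is mounted at the origin on the work surface. World frame = base frame: x ahead of the robot, y to its left, z up, the work surface at z = 0. Lengths are in m, angles in rad, forces in N, time in s.
With the tool pointing down it reaches from about 0.4 to 0.85 m from the base axis. Payload 4.5 kg.
Tool frame: the origin (TCP) lies on the front face of the gripper's body, between the roots of the fingers; the fingertips stand manip.tcp_to_tips ahead of it and the grasp point (between the pads) lies 45 mm ahead of it (manip.tcp_to_tips is the distance from the TCP to the fingertips, in m); z points along the fingers, y is the direction in which the jaws open and shut (so a half turn about z gives the same grasp; the last joint's range is limited). The gripper opens to 88 mm and grips with 3 to 60 N. Pads are 18 mm wide; open, the fingers measure 123 mm over their backs; the gripper's body (75 mm by 187 mm) begins 45 mm behind the grasp point.
Start: joints at [-1.15, 0.689, -0.195, 1.565, 0.157, 0.902, -0.215], TCP at [0.236, 0.579, 0.303] pointing down, gripper open.
Joint ranges: [-3.01, 3.01], [-0.46, 2.08], [-1.47, 1.51], [0.13, 2.56], [-1, 4.14], [0.04, 2.09], [-2.66, 2.66]. Speed limits (rad/s): [2.57, 2.57, 3.14, 3.14, 3.14, 3.14, 3.14].

## Interface

Orientations are given as a unit quaternion [x, y, z, w].
In Python, from station import manip, viewer gives the robot as it stands. The module is installed in compiled form; this text tells all that it offers.
- The arm moves only by the tool move_arm, never from a script. Its argument "targets" is a list of rows, each an object with "linear": the shift along the tool's x, y, z in m, a list of three; "rotation": the turn, a rotation vector about the tool's x, y, z in degrees, a list of three. A call has 1 to 12 rows; each row is the pose to reach, as a shift and turn from the pose measured when the call began, along the tool's axes at that moment; what a row does not reach only later rows make up. A row lasts 1/10 s, in which the tool goes at most 50 mm and 8.59 degrees, less where a joint would pass 70% of its speed; a pose out of reach is approached as far as the arm can. A call with a gripper value outside its range is refused whole. "hand" is the opening in per cent of the stroke, from 0 (shut) to 100 (fully open), set as the call begins (left out, the last holds). The fingers move at their own pace and stop on an object; the grip force is fixed at half the most. Time passes only in rows, so rows that repeat a pose let the fingers close. It gives the time, the measured TCP pose, the force and the opening at its end, in the units of the state.
- manip.observe(): the state, without advancing time (a new reading comes with each control period).
- viewer.grab_frame(name): name is "scene" or "top" or "wrist"; returns (picture, depth): 420x560x3 uint8, red, green, blue; 420x560 float32, m along the optical axis (not along the pixel's ray), 0 where there is no reading.
- viewer.camera_info(name): a dict with "fx", "fy", "cx", "cy" (pixels), "origin" and "rotation" of the camera in the world; the wrist camera has in their place "hand_eye" (4x4, takes a point from camera to tool coordinates, whose origin is the TCP and whose axes are the flange's). Camera axes: x right, y up, looking along -z (the intrinsics and any distortion apply to the point x, -y, -z); pixel columns grow to the right and rows downward; lengths in m; the calibration is good to about 2 mm. The wrist camera is an equidistant fisheye: a pixel r from the principal point sees the ray r / f radians off the axis. A picture is of the moment at which its call begins: read the wrist's pose just before it. camera_info takes no time and is no camera call.
- manip.hand_in(): hands the job in, once; it reports no verdict.
The state is a dict: "time": time; "joint_pos": joint angles; "dq": joint speeds; "tau": joint torques, N m; "ee_pos": TCP position; "eef_rot": TCP orientation; "wrist_force": force on the tool from outside, world axes, zero at the start; "wrist_torque": the same for the moment, N m; "finger_gap": finger opening in m.
Only numpy, scipy, OpenCV 4.12 (cv2) and the standard library are available. Lean on these libraries where they do the work, as an engineer would, in place of code of your own. Each camera call takes 0.05 s, during which the arm holds its last target. There are 200 camera calls.

## Working session

There is one attempt and no reset: what is moved stays moved. The work goes in short steps, Python scripts to look and compute and a tool call to move; the robot and the scene stay as the last step left them, time stands still between calls to the robot, and variables do not carry over. Pictures are saved under pics/ and viewed, about 12 in all and at most 16, crops included, and the job is handed in when it is done.

Besides the shell and the picture viewer there is one more tool, called after "Emit:" as name(argument=value, ...) on one line, values as JSON. move_arm: Moves the arm, as the interface text tells. Its arguments: {"type":"object","properties":{"targets":{"type":"array"},"hand":{"type":"number"}},"required":["targets"]}

```bash
mkdir -p pics; cat > h.py <<'E'
import numpy as np, cv2
from station import manip, viewer
from scipy.spatial.transform import Rotation as R
def cloud(name):
    p,d=viewer.grab_frame(name); c=viewer.camera_info(name)
    v,u=np.mgrid[:420,:560]
    P=np.stack([(u-c['cx'])/c['fx']*d,-(v-c['cy'])/c['fy']*d,-d],-1)
    W=P@np.array(c['rotation']).reshape(3,3).T+np.array(c['origin'])
    W[d==0]=np.nan
    return p,W
E
python3 - <<'E'
from h import *
for n in('top','scene'):
    p,W=cloud(n); cv2.imwrite(f'pics/{n}0.png',p[...,::-1]); np.savez(f'{n}0.npz',p=p,W=W)
    c=viewer.camera_info(n); print(n,c)
    print(np.nanmin(W.reshape(-1,3),0),np.nanmax(W.reshape(-1,3),0))
print(viewer.camera_info('wrist')); s=manip.observe(); print(s, manip.tcp_to_tips); print(R.from_quat(s['eef_rot']).as_matrix().round(3))
E
```

```text
Traceback (most recent call last):
  File "h.py", line 8, in cloud
    W=P@np.array(c['rotation']).reshape(3,3).T+np.array(c['origin'])
        ~~~~~~~~~~~~~~~~~~~~~~~~~~~~~~~^^^^^
ValueError: cannot reshape array of size 4 into shape (3,3)
```

```bash
sed -i "s/np.array(c\['rotation'\]).reshape(3,3).T/R.from_quat(c['rotation']).as_matrix().T/" h.py
python3 - <<'E'
from h import *
for n in('top','scene'):
    p,W=cloud(n); cv2.imwrite(f'pics/{n}0.png',p[...,::-1]); np.savez(f'{n}0.npz',p=p,W=W)
    c=viewer.camera_info(n); print(n,c)
    print(np.nanpercentile(W.reshape(-1,3),[1,25,50,75,99],axis=0).round(3))
print(viewer.camera_info('wrist')); s=manip.observe(); print(s, manip.tcp_to_tips); print(R.from_quat(s['eef_rot']).as_matrix().round(3))
E
```

```text
top {'fx': 456.33148761266335, 'fy': 456.33148761266335, 'cx': 283.1338447621158, 'cy': 211.79446864125237, 'origin': array([ 0.38668383, -0.00390965,  0.9750812 ]), 'rotation': array([ 0.03726335, -0.03714687, -0.70402283,  0.70822553])}
[[ 7.100e-02 -5.990e-01 -7.500e-01]
 [ 2.730e-01 -2.970e-01 -1.000e-03]
 [ 4.930e-01  4.000e-03  0.000e+00]
 [ 7.200e-01  3.010e-01  2.000e-03]
 [ 1.403e+00  5.980e-01  1.130e-01]]
scene {'fx': 461.5142973864314, 'fy': 461.5142973864314, 'cx': 278.29941800331795, 'cy': 205.06867983740767, 'origin': array([0.751701  , 0.37273778, 0.70379534]), 'rotation': array([0.09362913, 0.29852179, 0.90441889, 0.29007724])}
[[-8.170e-01 -2.092e+00 -7.490e-01]
 [ 2.230e-01 -2.920e-01  0.000e+00]
 [ 4.660e-01 -1.900e-02  1.000e-03]
 [ 6.700e-01  1.470e-01  4.000e-03]
 [ 9.430e-01  4.270e-01  2.660e-01]]
{'fx': 325.19226210127806, 'fy': 325.19226210127806, 'cx': 280.51290386521066, 'cy': 210.8770927795891, 'hand_eye': array([[ 8.71929086e-04,  9.52513089e-01,  3.04496395e-01,
         7.80188038e-02],
       [ 9.99999613e-01, -7.95855085e-04, -3.73949791e-04,
      
[... 293 characters left out ...]
       0.9025128 , -0.21507046]), 'dq': array([ 8.10329958e-04, -2.13626847e-03, -1.68538909e-03, -2.66769991e-03,
       -9.18981441e-05,  1.17193111e-03, -6.13033290e-04]), 'tau': array([-8.43116322e-04, -5.27862489e+01, -1.26827471e+00, -1.53589475e+01,
       -5.25130564e-02,  3.87287146e-03,  1.10608905e-04]), 'ee_pos': array([0.23562293, 0.57847676, 0.30212773]), 'eef_rot': array([ 1.92126473e-01,  9.81369942e-01, -6.69961211e-04, -8.05056447e-05]), 'wrist_force': array([-1.85654131, -0.39222745,  0.28185464]), 'wrist_torque': array([-0.01207503,  0.00144493, -0.02080082]), 'finger_gap': 0.08798850478084493} 0.064
[[-0.926  0.377 -0.   ]
 [ 0.377  0.926 -0.001]
 [-0.    -0.001 -1.   ]]
```

View pics/top0.png

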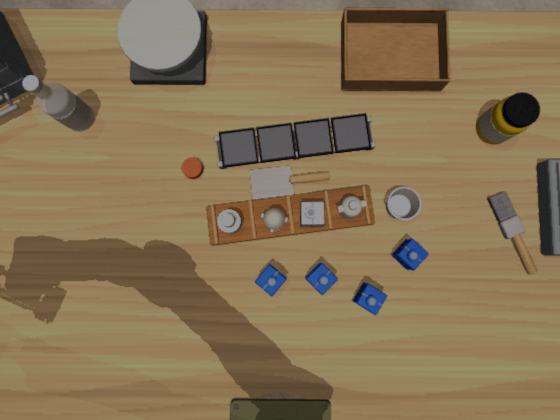

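View pics/scene0.png

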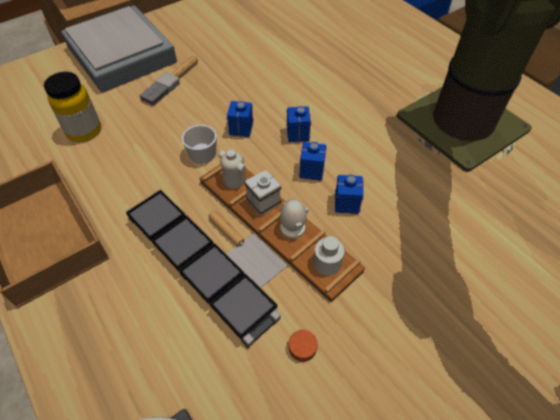

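The top view shows the board running from (210,225) to (370,205). On it, left to right, are the plug (229,220), head (274,218), block (312,213) and torso (351,206). The four trays are at (238,147), (276,142), (314,137) and (351,132). Four blue look-alike blocks lie in front of the board, at (271,280), (321,278), (371,297) and (411,254). The white block at (312,213), standing on the board, is the one meant, since it is white plaster. I'll measure next and confirm with a crop.

```bash
cat > m.py <<'E'
from h import *
T=np.load('top0.npz');S=np.load('scene0.npz')
p,W=T['p'],T['W']
# trays: dark pixels at tray height
hsv=cv2.cvtColor(p,cv2.COLOR_RGB2HSV)
roi=np.zeros(p.shape[:2],bool); roi[105:175,205:385]=1
m=roi&(W[...,2]>.02)&(W[...,2]<.045)&(hsv[...,1]<90)
Q=W[m]; r=cv2.minAreaRect(Q[:,:2].astype(np.float32)); print('rack rect',r, np.median(Q[:,2]))
fl=(m&(p.max(-1)>45)&(p.max(-1)<130)).astype(np.uint8)
n,l,st,c=cv2.connectedComponentsWithStats(cv2.erode(fl,np.ones((3,3))))
for i in range(1,n):
    if st[i,4]>300:
        q=W[l==i]; rr=cv2.minAreaRect(q[:,:2].astype(np.float32)); print('tray',c[i].round(),np.array(rr[0]).round(4),np.array(rr[1]).round(3),round(rr[2],1),np.nanmedian(q[:,2]).round(4),np.nanmedian(W[l==i],0).round(4))
# board
roi[:]=0; roi[180:250,200:385]=1
m=roi&(W[...,2]>.01)&(W[...,2]<.03)&(hsv[...,1]>110); mm=cv2.morphologyEx(m.astype(np.uint8),cv2.MORPH_OPEN,np.ones((3,3)))>0
print('board',cv2.minAreaRect(W[mm][:,:2].astype(np.float32)),np.median(W[mm][:,2]))
# casts: slices of both clouds
A=np.concatenate([T['W'].reshape(-1,3),S['W'].reshape(-1,3)]); src=np.r_[np.zeros(420*560),np.ones(420*560)]
for nm,(u,v) in dict(plug=(229,220),head=(274,218),block=(312,213),torso=(351,206)).items():
    c0=W[v,u,:2]; k=(np.hypot(*(A[:,:2]-c0).T)<.042)
    for lo,hi in((.03,.05),(.05,.063),(.063,.075),(.075,.1)):
        o=[]
        for s in(0,1):
            q=A[k&(src==s)&(A[:,2]>lo)&(A[:,2]<hi)]
            if len(q)>15:
                rr=cv2.minAreaRect(q[:,:2].astype(np.float32)); o+=[len(q),np.array(rr[0]).round(4),np.array(rr[1]).round(3),round(rr[2],1)]
        print(nm,lo,*o)
im=np.hstack([cv2.resize(p[175:260,200:400],None,fx=4,fy=4,interpolation=2)]);
im2=cv2.resize(S['p'][140:300,190:370],None,fx=3,fy=3,interpolation=2)
im=cv2.resize(im,(640,272)); im2=cv2.resize(im2,(360,320))
o=np.zeros((600,640,3),np.uint8); o[:272]=im; o[275:595,:360]=im2; cv2.imwrite('pics/crop1.png',o[...,::-1])
E
python3 m.py
```

```text
rack rect ((0.6396434307098389, -0.027412936091423035), (0.07595381885766983, 0.3398410677909851), 7.798456192016602) 0.030218668129991078
tray [351. 133.] [ 0.6564 -0.1455] [0.064 0.064] 7.9 0.0299 [ 0.656  -0.146   0.0299]
tray [313. 137.] [ 0.6454 -0.066 ] [0.065 0.064] 8.0 0.0299 [ 0.645  -0.0659  0.0299]
tray [276. 143.] [0.6348 0.0133] [0.064 0.065] 8.0 0.0297 [0.6343 0.0127 0.0297]
tray [238. 147.] [0.6237 0.0924] [0.065 0.065] 8.6 0.0298 [0.6247 0.0911 0.0298]
board ((0.49685853719711304, -0.016728639602661133), (0.11276508122682571, 0.35050782561302185), 7.795432090759277) 0.018213245511849663
plug 0.03 23 [0.4544 0.0935] [0.014 0.043] 48.2 170 [0.4736 0.1169] [0.021 0.047] 47.1
plug 0.05 235 [0.4652 0.1062] [0.047 0.047] 0.7 284 [0.4661 0.1087] [0.044 0.047] 41.2
plug 0.063 71 [0.4649 0.1049] [0.042 0.044] 0.4 202 [0.4671 0.1099] [0.04  0.047] 44.1
plug 0.075 144 [0.4651 0.1056] [0.025 0.025] 45.8 220 [0.4646 0.1075] [0.025 0.025] 35.4
head 0.03 24 [0.4763 0.0299] [0.012 0.029] 55.9
head 0.05 24 [0.4599 0.0151] [0.053 0.031] 88.5 122 [0.4713 0.0287] [0.032 0.051] 70.7
head 0.063 118 [0.4708 0.0152] [0.045 0.043] 39.7 175 [0.4715 0.0183] [0.044 0.043] 42.0
head 0.075 288 [0.4706 0.0147] [0.037 0.038] 68.0 374 [0.4721 0.0176] [0.035 0.039] 20.8
block 0.03 36 [ 0.4697 -0.0501] [0.063 0.032] 45.8 234 [ 0.4905 -0.0482] [0.034 0.065] 47.5
block 0.05 149 [ 0.4904 -0.0487] [0.032 0.062] 47.7
block 0.063 55 [ 0.4811 -0.062 ] [0.047 0.046] 0.1 154 [ 0.4908 -0.0486] [0.034 0.064] 45.3
block 0.075 511 [ 0.4806 -0.0617] [0.046 0.046] 0.2 549 [ 0.4805 -0.0594] [0.046 0.048] 1.5
torso 0.03 36 [ 0.4881 -0.1466] [0.055 0.031] 82.3 180 [ 0.504  -0.1398] [0.032 0.057] 38.3
torso 0.05 75 [ 0.5039 -0.1273] [0.011 0.034] 51.1
torso 0.063 57 [ 0.4955 -0.1396] [0.042 0.053] 48.5 103 [ 0.4981 -0.1342] [0.034 0.053] 46.9
torso 0.075 376 [ 0.4941 -0.14  ] [0.051 0.04 ] 70.6 377 [ 0.496  -0.1378] [0.039 0.053] 43.9
```

View pics/crop1.png

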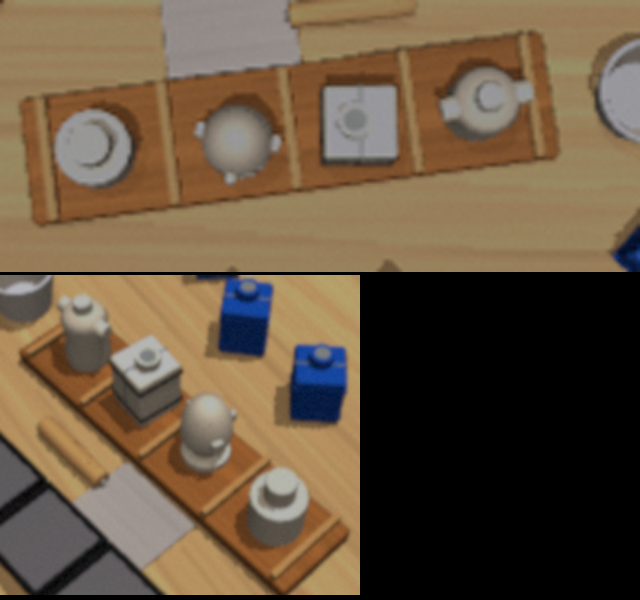

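The crop confirms it: the white block with dark bands at (360,122) stands on the board, while the blue ones are on the table. Left to right the casts are plug, head, block and torso. The head's nose points toward the robot at (230,178) in the crop, so I'll grip it at about 30° yaw, between nose and ear. The torso's stubs run from (450,107) to (523,92), giving a yaw of about 11°. The block's yaw is about 0°.

```bash
cat > plan.py <<'E'
import sys
from h import *
# args: x,y,z,deg(tool y angle in world) ... -> shifts in the tool frame measured now
def plan(*wps):
    s=manip.observe(); R0=R.from_quat(s['eef_rot'])
    print('t',round(s['time'],2),'pos',s['ee_pos'].round(4),'F',s['wrist_force'].round(1),'gap',round(s['finger_gap'],4),'q',s['joint_pos'].round(2))
    for x,y,z,a in wps:
        a=np.radians(a); Y=np.array([np.cos(a),np.sin(a),0]); Z=np.array([0,0,-1.]); X=np.cross(Y,Z)
        Rt=R.from_matrix(np.c_[X,Y,Z])
        print((x,y,z),'lin',(R0.inv().apply(np.array([x,y,z])-s['ee_pos'])).round(3),'rot',np.degrees((R0.inv()*Rt).as_rotvec()).round(1))
if __name__=='__main__': plan(*[tuple(map(float,a.split(','))) for a in sys.argv[1:]])
E
python3 plan.py .465,.1066,.2,8
```

```text
t 0.15 pos [0.2356 0.5785 0.3021] F [-1.9 -0.4  0.3] gap 0.088 q [-1.15  0.69 -0.19  1.57  0.16  0.9  -0.22]
(0.465, 0.1066, 0.2) lin [-0.39  -0.35   0.103] rot [-0.1  0.  59.8]
```

Emit:
move_arm(targets=[{"linear": [-0.39, -0.35, 0.1], "rotation": [0, 0, 60]}, {"linear": [-0.39, -0.35, 0.1], "rotation": [0, 0, 60]}, {"linear": [-0.39, -0.35, 0.1], "rotation": [0, 0, 60]}, {"linear": [-0.39, -0.35, 0.1], "rotation": [0, 0, 60]}, {"linear": [-0.39, -0.35, 0.1], "rotation": [0, 0, 60]}, {"linear": [-0.39, -0.35, 0.1], "rotation": [0, 0, 60]}, {"linear": [-0.39, -0.35, 0.1], "rotation": [0, 0, 60]}, {"linear": [-0.39, -0.35, 0.1], "rotation": [0, 0, 60]}, {"linear": [-0.39, -0.35, 0.1], "rotation": [0, 0, 60]}, {"linear": [-0.39, -0.35, 0.1], "rotation": [0, 0, 60]}, {"linear": [-0.39, -0.35, 0.1], "rotation": [0, 0, 60]}, {"linear": [-0.39, -0.35, 0.1], "rotation": [0, 0, 60]}], hand=100)

```text
time: 1.35
ee_pos: [0.4664, 0.1013, 0.2019]
eef_rot: [0.661, 0.751, -0.002, 0.001]
wrist_force: [-0.1, -0.0, -1.0]
finger_gap: 0.0879
```

```bash
python3 plan.py .465,.1066,.15,8 .465,.1066,.092,8
```

```text
t 1.35 pos [0.4664 0.1013 0.2019] F [-0.1 -0.  -1. ] gap 0.0879 q [-0.31  0.68 -0.01  2.1   0.03  0.37 -0.22]
(0.465, 0.1066, 0.15) lin [ 0.006 -0.001  0.052] rot [-0.1  0.3 -0.7]
(0.465, 0.1066, 0.092) lin [ 0.006 -0.001  0.11 ] rot [-0.1  0.3 -0.7]
```

Emit:
move_arm(targets=[{"linear": [0.006, -0.001, 0.03], "rotation": [0, 0, 0]}, {"linear": [0.006, -0.001, 0.06], "rotation": [0, 0, 0]}, {"linear": [0.006, -0.001, 0.085], "rotation": [0, 0, 0]}, {"linear": [0.006, -0.001, 0.1], "rotation": [0, 0, 0]}, {"linear": [0.006, -0.001, 0.11], "rotation": [0, 0, 0]}, {"linear": [0.006, -0.001, 0.11], "rotation": [0, 0, 0]}, {"linear": [0.006, -0.001, 0.11], "rotation": [0, 0, 0]}])

```text
time: 2.05
ee_pos: [0.4648, 0.107, 0.0922]
eef_rot: [0.661, 0.751, -0.002, 0.001]
wrist_force: [-0.0, 0.4, 0.4]
finger_gap: 0.0877
```

```bash
python3 -c "
from h import *
p,d=viewer.grab_frame('wrist'); cv2.imwrite('pics/w1.png',p[...,::-1])"; python3 plan.py .465,.1066,.092,8
```

```text
t 2.1 pos [0.465  0.1069 0.0925] F [-0.1  0.7 -0.4] gap 0.0882 q [-0.33  0.9   0.    2.14  0.04  0.1  -0.24]
(0.465, 0.1066, 0.092) lin [-0.    -0.     0.001] rot [ 0.   0.2 -0.7]
```

View pics/w1.png

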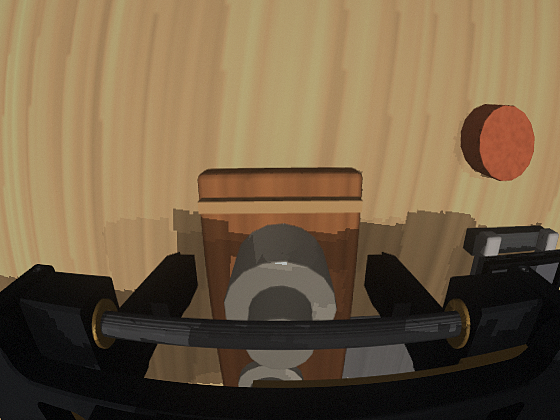

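The wrist view shows the plug at (280,290), centred between the fingertips at (190,270) and (370,270). Close.

Emit:
move_arm(targets=[{"linear": [0, 0, 0], "rotation": [0, 0, 0]}, {"linear": [0, 0, 0], "rotation": [0, 0, 0]}, {"linear": [0, 0, 0], "rotation": [0, 0, 0]}, {"linear": [0, 0, 0], "rotation": [0, 0, 0]}, {"linear": [0, 0, 0], "rotation": [0, 0, 0]}, {"linear": [0, 0, 0], "rotation": [0, 0, 0]}], hand=0)

```text
time: 2.7
ee_pos: [0.4649, 0.1069, 0.0926]
eef_rot: [0.661, 0.751, -0.001, 0.002]
wrist_force: [-0.5, 0.3, 1.2]
finger_gap: 0.0472
```

```bash
python3 plan.py .465,.1066,.16,8 .624,.092,.16,8 .624,.092,.106,8
```

```text
t 2.7 pos [0.4649 0.1069 0.0926] F [-0.5  0.3  1.2] gap 0.0472 q [-0.33  0.9   0.    2.14  0.04  0.1  -0.24]
(0.465, 0.1066, 0.16) lin [-0.001  0.    -0.067] rot [-0.   0.3 -0.7]
(0.624, 0.092, 0.16) lin [-0.035  0.156 -0.067] rot [-0.   0.3 -0.7]
(0.624, 0.092, 0.106) lin [-0.035  0.156 -0.013] rot [-0.   0.3 -0.7]
```

Emit:
move_arm(targets=[{"linear": [0, 0, -0.02], "rotation": [0, 0, 0]}, {"linear": [0, 0, -0.05], "rotation": [0, 0, 0]}, {"linear": [-0.005, 0.02, -0.067], "rotation": [0, 0, 0]}, {"linear": [-0.013, 0.06, -0.067], "rotation": [0, 0, 0]}, {"linear": [-0.023, 0.1, -0.067], "rotation": [0, 0, 0]}, {"linear": [-0.032, 0.14, -0.067], "rotation": [0, 0, 0]}, {"linear": [-0.035, 0.156, -0.067], "rotation": [0, 0, 0]}, {"linear": [-0.035, 0.156, -0.055], "rotation": [0, 0, 0]}, {"linear": [-0.035, 0.156, -0.035], "rotation": [0, 0, 0]}, {"linear": [-0.035, 0.156, -0.02], "rotation": [0, 0, 0]}, {"linear": [-0.035, 0.156, -0.016], "rotation": [0, 0, 0]}, {"linear": [-0.035, 0.156, -0.016], "rotation": [0, 0, 0]}])

```text
time: 3.9
ee_pos: [0.6226, 0.0921, 0.1076]
eef_rot: [0.66, 0.751, -0.003, 0.001]
wrist_force: [0.9, -0.3, -2.7]
finger_gap: 0.0471
```

```bash
python3 -c "
from h import *
p,d=viewer.grab_frame('scene'); cv2.imwrite('pics/s1.png',cv2.resize(p[100:400,60:440],(760,600))[...,::-1])"; python3 plan.py .6245,.093,.1046,8 
```

```text
t 3.95 pos [0.6234 0.0922 0.1085] F [ 0.3  0.4 -1.8] gap 0.0472 q [-0.2   0.96 -0.03  1.67  0.06  0.51 -0.15]
(0.6245, 0.093, 0.1046) lin [0.001 0.001 0.004] rot [-0.1  0.3 -0.7]
```

View pics/s1.png

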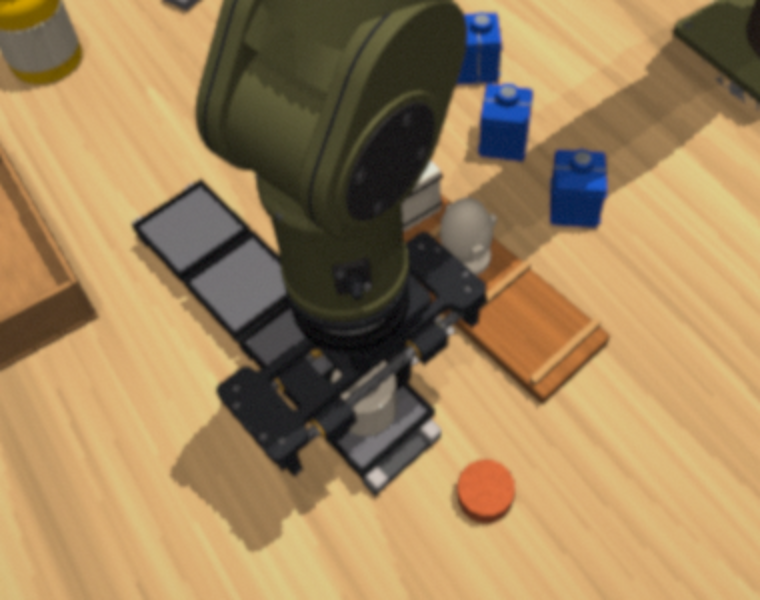

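The view shows the plug at (372,405), upright over the leftmost tray. I'll lower it the last 4 mm.

Emit:
move_arm(targets=[{"linear": [0.001, 0.001, 0.001], "rotation": [0, 0, 0]}, {"linear": [0.001, 0.001, 0.002], "rotation": [0, 0, 0]}, {"linear": [0.001, 0.001, 0.003], "rotation": [0, 0, 0]}, {"linear": [0.001, 0.001, 0.004], "rotation": [0, 0, 0]}, {"linear": [0.001, 0.001, 0.004], "rotation": [0, 0, 0]}, {"linear": [0.001, 0.001, 0.004], "rotation": [0, 0, 0]}])

```text
time: 4.55
ee_pos: [0.6245, 0.0933, 0.1047]
eef_rot: [0.661, 0.751, -0.002, 0.001]
wrist_force: [-0.5, -0.5, -0.7]
finger_gap: 0.0474
```

Emit:
move_arm(targets=[{"linear": [0, 0, 0.001], "rotation": [0, 0, 0]}, {"linear": [0, 0, 0.001], "rotation": [0, 0, 0]}, {"linear": [0, 0, 0.001], "rotation": [0, 0, 0]}])

```text
time: 4.85
ee_pos: [0.6245, 0.0933, 0.1046]
eef_rot: [0.661, 0.751, -0.002, 0.001]
wrist_force: [-1.9, -1.3, 5.6]
finger_gap: 0.0475
```

Emit:
move_arm(targets=[{"linear": [0, 0, 0], "rotation": [0, 0, 0]}, {"linear": [0, 0, 0], "rotation": [0, 0, 0]}, {"linear": [0, 0, 0], "rotation": [0, 0, 0]}, {"linear": [0, 0, 0], "rotation": [0, 0, 0]}, {"linear": [0, 0, 0], "rotation": [0, 0, 0]}, {"linear": [0, 0, -0.02], "rotation": [0, 0, 0]}, {"linear": [0, 0, -0.05], "rotation": [0, 0, 0]}, {"linear": [0, 0, -0.1], "rotation": [0, 0, 0]}, {"linear": [0, 0, -0.1], "rotation": [0, 0, 0]}], hand=100)

```text
time: 5.75
ee_pos: [0.6282, 0.0943, 0.2108]
eef_rot: [0.661, 0.751, 0.003, 0.005]
wrist_force: [1.4, -0.4, -0.6]
finger_gap: 0.0882
```

```bash
python3 plan.py .4713,.0163,.2,30 .4713,.0163,.1,30
```

```text
t 5.75 pos [0.6282 0.0943 0.2108] F [ 1.4 -0.4 -0.6] gap 0.0882 q [-0.2   0.81 -0.04  1.63  0.05  0.69 -0.14]
(0.4713, 0.0163, 0.2) lin [-0.057 -0.166  0.009] rot [  0.6   0.3 -22.7]
(0.4713, 0.0163, 0.1) lin [-0.057 -0.167  0.109] rot [  0.6   0.3 -22.7]
```

Emit:
move_arm(targets=[{"linear": [-0.057, -0.166, 0.009], "rotation": [0.6, 0.3, -22.7]}, {"linear": [-0.057, -0.166, 0.009], "rotation": [0.6, 0.3, -22.7]}, {"linear": [-0.057, -0.166, 0.009], "rotation": [0.6, 0.3, -22.7]}, {"linear": [-0.057, -0.166, 0.009], "rotation": [0.6, 0.3, -22.7]}, {"linear": [-0.057, -0.166, 0.03], "rotation": [0.6, 0.3, -22.7]}, {"linear": [-0.057, -0.166, 0.05], "rotation": [0.6, 0.3, -22.7]}, {"linear": [-0.057, -0.166, 0.05], "rotation": [0.6, 0.3, -22.7]}])

```text
time: 6.45
ee_pos: [0.4703, 0.0165, 0.1574]
eef_rot: [0.5, 0.866, -0.001, -0.001]
wrist_force: [-0.5, -0.1, -0.1]
finger_gap: 0.0879
```

```bash
python3 -c "
from h import *
p,d=viewer.grab_frame('wrist'); cv2.imwrite('pics/w2.png',p[...,::-1])"; python3 plan.py .4713,.0163,.1,30
```

```text
t 6.5 pos [0.4708 0.0166 0.1583] F [ 0.3  0.3 -0.3] gap 0.088 q [-0.08  0.76 -0.09  2.14  0.25  0.25  0.14]
(0.4713, 0.0163, 0.1) lin [-0.001  0.     0.058] rot [-0.1 -0.  -0. ]
```

View pics/w2.png

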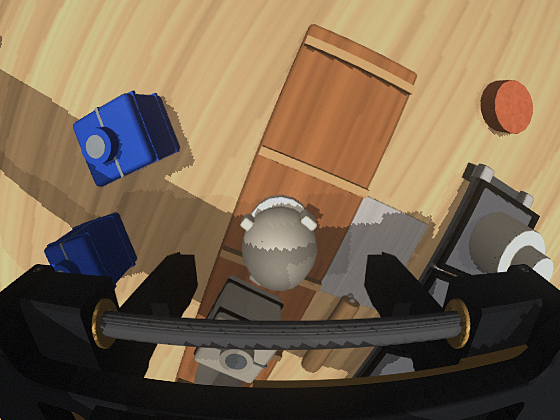

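The head at (279,247) is centred between the fingers. Its nose (247,223) and ear (308,221) are well off the jaw line. The plug stands in its tray at (500,240). Descend now.

Emit:
move_arm(targets=[{"linear": [0, 0, 0.02], "rotation": [0, 0, 0]}, {"linear": [0, 0, 0.04], "rotation": [0, 0, 0]}, {"linear": [0, 0, 0.053], "rotation": [0, 0, 0]}, {"linear": [0, 0, 0.058], "rotation": [0, 0, 0]}, {"linear": [0, 0, 0.058], "rotation": [0, 0, 0]}, {"linear": [0, 0, 0.058], "rotation": [0, 0, 0]}])

```text
time: 7.1
ee_pos: [0.4711, 0.0166, 0.101]
eef_rot: [0.5, 0.866, -0.001, -0.0]
wrist_force: [-0.0, 0.1, 0.3]
finger_gap: 0.0884
```

Emit:
move_arm(targets=[{"linear": [0, 0, 0], "rotation": [0, 0, 0]}, {"linear": [0, 0, 0], "rotation": [0, 0, 0]}, {"linear": [0, 0, 0], "rotation": [0, 0, 0]}, {"linear": [0, 0, 0], "rotation": [0, 0, 0]}, {"linear": [0, 0, 0], "rotation": [0, 0, 0]}, {"linear": [0, 0, 0], "rotation": [0, 0, 0]}], hand=0)

```text
time: 7.7
ee_pos: [0.4703, 0.0161, 0.101]
eef_rot: [0.5, 0.866, -0.001, -0.001]
wrist_force: [-2.3, -0.6, 3.8]
finger_gap: 0.0439
```

```bash
python3 plan.py .4713,.0163,.167,30 .6350,.0143,.167,30 .6350,.0143,.112,30
```

```text
t 7.7 pos [0.4703 0.0161 0.101 ] F [-2.3 -0.6  3.8] gap 0.0439 q [-0.11  0.88 -0.04  2.16  0.27  0.11  0.12]
(0.4713, 0.0163, 0.167) lin [-0.     0.001 -0.066] rot [-0.2  0.  -0. ]
(0.635, 0.0143, 0.167) lin [-0.084  0.142 -0.066] rot [-0.2  0.  -0. ]
(0.635, 0.0143, 0.112) lin [-0.084  0.142 -0.011] rot [-0.2  0.  -0. ]
```

Emit:
move_arm(targets=[{"linear": [0, 0, -0.005], "rotation": [0, 0, 0]}, {"linear": [0, 0, -0.015], "rotation": [0, 0, 0]}, {"linear": [0, 0, -0.03], "rotation": [0, 0, 0]}, {"linear": [0, 0, -0.04], "rotation": [0, 0, 0]}, {"linear": [0, 0, -0.04], "rotation": [0, 0, 0]}])

```text
time: 8.2
ee_pos: [0.4711, 0.0163, 0.1425]
eef_rot: [0.5, 0.866, -0.0, 0.0]
wrist_force: [-0.2, -0.4, -3.8]
finger_gap: 0.0441
```

```bash
python3 -c "
from h import *
p,d=viewer.grab_frame('wrist'); q,d=viewer.grab_frame('scene'); cv2.imwrite('pics/w3.png',np.vstack([cv2.resize(p[150:400,100:480],(456,300)),cv2.resize(q[170:320,200:428],(456,300))])[...,::-1])"; python3 plan.py .4713,.0163,.167,30 .6350,.0143,.167,30 .6350,.0143,.115,30
```

```text
t 8.3 pos [0.4706 0.0162 0.1413] F [-1.4 -0.7 -3.6] gap 0.0439 q [-0.09  0.79 -0.07  2.15  0.26  0.21  0.13]
(0.4713, 0.0163, 0.167) lin [-0.     0.001 -0.026] rot [-0.1  0.  -0. ]
(0.635, 0.0143, 0.167) lin [-0.084  0.141 -0.026] rot [-0.1  0.  -0. ]
(0.635, 0.0143, 0.115) lin [-0.084  0.142  0.026] rot [-0.1  0.  -0. ]
```

View pics/w3.png

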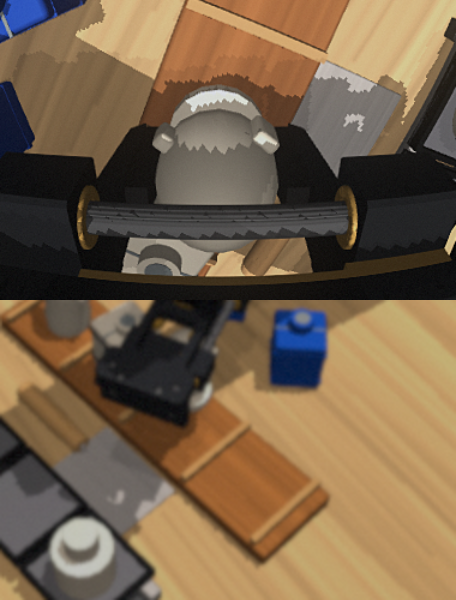

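The head is lifted and held upright between the pads (210,150 in the crop), and the gap is steady. Carry it to the second tray.

Emit:
move_arm(targets=[{"linear": [0, 0, -0.02], "rotation": [0, 0, 0]}, {"linear": [-0.012, 0.02, -0.026], "rotation": [0, 0, 0]}, {"linear": [-0.035, 0.06, -0.026], "rotation": [0, 0, 0]}, {"linear": [-0.059, 0.1, -0.026], "rotation": [0, 0, 0]}, {"linear": [-0.077, 0.13, -0.026], "rotation": [0, 0, 0]}, {"linear": [-0.084, 0.142, -0.026], "rotation": [0, 0, 0]}, {"linear": [-0.084, 0.142, -0.02], "rotation": [0, 0, 0]}, {"linear": [-0.084, 0.142, 0.0], "rotation": [0, 0, 0]}, {"linear": [-0.084, 0.142, 0.015], "rotation": [0, 0, 0]}, {"linear": [-0.084, 0.142, 0.021], "rotation": [0, 0, 0]}, {"linear": [-0.084, 0.142, 0.021], "rotation": [0, 0, 0]}, {"linear": [-0.084, 0.142, 0.021], "rotation": [0, 0, 0]}])

```text
time: 9.5
ee_pos: [0.6354, 0.0144, 0.1202]
eef_rot: [0.5, 0.866, -0.001, -0.0]
wrist_force: [-0.0, -0.5, -2.4]
finger_gap: 0.044
```

```bash
python3 plan.py .6350,.0143,.113,30
```

```text
t 9.5 pos [0.6354 0.0144 0.1202] F [-0.  -0.5 -2.4] gap 0.044 q [-0.01  0.95 -0.15  1.65  0.24  0.57  0.22]
(0.635, 0.0143, 0.113) lin [ 0.    -0.     0.007] rot [-0.1  0.  -0. ]
```

Emit:
move_arm(targets=[{"linear": [0, 0, 0.002], "rotation": [0, 0, 0]}, {"linear": [0, 0, 0.004], "rotation": [0, 0, 0]}, {"linear": [0, 0, 0.005], "rotation": [0, 0, 0]}, {"linear": [0, 0, 0.006], "rotation": [0, 0, 0]}, {"linear": [0, 0, 0.007], "rotation": [0, 0, 0]}, {"linear": [0, 0, 0.007], "rotation": [0, 0, 0]}, {"linear": [0, 0, 0.007], "rotation": [0, 0, 0]}])

```text
time: 10.2
ee_pos: [0.6354, 0.0144, 0.1132]
eef_rot: [0.5, 0.866, -0.001, -0.0]
wrist_force: [0.7, 0.1, -4.0]
finger_gap: 0.044
```

Emit:
move_arm(targets=[{"linear": [0, 0, 0.0005], "rotation": [0, 0, 0]}, {"linear": [0, 0, 0.001], "rotation": [0, 0, 0]}, {"linear": [0, 0, 0.001], "rotation": [0, 0, 0]}, {"linear": [0, 0, 0.001], "rotation": [0, 0, 0]}])

```text
time: 10.6
ee_pos: [0.6354, 0.0145, 0.1131]
eef_rot: [0.5, 0.866, -0.001, -0.0]
wrist_force: [-3.2, -0.6, 5.4]
finger_gap: 0.0443
```

Emit:
move_arm(targets=[{"linear": [0, 0, 0], "rotation": [0, 0, 0]}, {"linear": [0, 0, 0], "rotation": [0, 0, 0]}, {"linear": [0, 0, 0], "rotation": [0, 0, 0]}, {"linear": [0, 0, 0], "rotation": [0, 0, 0]}, {"linear": [0, 0, 0], "rotation": [0, 0, 0]}, {"linear": [0, 0, -0.02], "rotation": [0, 0, 0]}, {"linear": [0, 0, -0.05], "rotation": [0, 0, 0]}, {"linear": [0, 0, -0.09], "rotation": [0, 0, 0]}, {"linear": [0, 0, -0.09], "rotation": [0, 0, 0]}], hand=100)

```text
time: 11.5
ee_pos: [0.6386, 0.015, 0.2083]
eef_rot: [0.5, 0.866, 0.002, 0.004]
wrist_force: [0.1, 0.3, 0.8]
finger_gap: 0.0883
```

```bash
python3 plan.py .4806,-.0606,.2,0 .4806,-.0606,.15,0
```

```text
t 11.5 pos [0.6386 0.015  0.2083] F [0.1 0.3 0.8] gap 0.0883 q [ 0.    0.82 -0.18  1.61  0.21  0.72  0.24]
(0.4806, -0.0606, 0.2) lin [ 0.013 -0.175  0.007] rot [ 0.5  0.1 29.9]
(0.4806, -0.0606, 0.15) lin [ 0.014 -0.175  0.057] rot [ 0.5  0.1 29.9]
```

Emit:
move_arm(targets=[{"linear": [0.013, -0.175, 0.007], "rotation": [0.5, 0, 30]}, {"linear": [0.013, -0.175, 0.007], "rotation": [0.5, 0, 30]}, {"linear": [0.013, -0.175, 0.007], "rotation": [0.5, 0, 30]}, {"linear": [0.013, -0.175, 0.007], "rotation": [0.5, 0, 30]}, {"linear": [0.013, -0.175, 0.03], "rotation": [0.5, 0, 30]}, {"linear": [0.013, -0.175, 0.05], "rotation": [0.5, 0, 30]}, {"linear": [0.013, -0.175, 0.05], "rotation": [0.5, 0, 30]}])

```text
time: 12.2
ee_pos: [0.4797, -0.0611, 0.155]
eef_rot: [0.707, 0.707, -0.002, -0.001]
wrist_force: [-0.7, -0.1, -0.3]
finger_gap: 0.0878
```

```bash
python3 -c "
from h import *
p,d=viewer.grab_frame('wrist'); cv2.imwrite('pics/w4.png',p[...,::-1])"; python3 plan.py .4806,-.0606,.095,0
```

```text
t 12.25 pos [ 0.4803 -0.0611  0.156 ] F [-0.2 -0.4  0.4] gap 0.0883 q [ 0.05  0.77 -0.03  2.11  0.09  0.27 -0.06]
(0.4806, -0.0606, 0.095) lin [0.001 0.    0.061] rot [-0.1  0.1 -0. ]
```

View pics/w4.png

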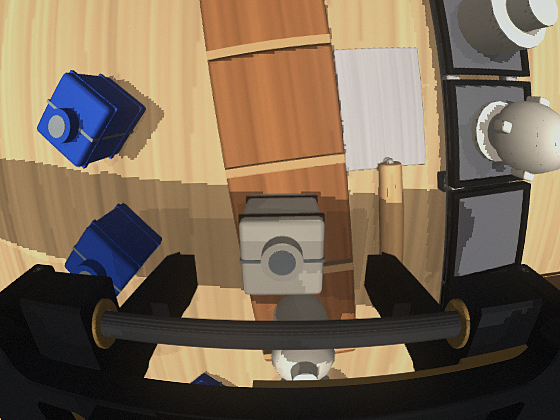

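The white block at (282,250) is centred and square to the jaws. Plug and head stand in their trays at (500,20) and (525,135). Descend and grip.

Emit:
move_arm(targets=[{"linear": [0.001, 0, 0.02], "rotation": [0, 0, 0]}, {"linear": [0.001, 0, 0.04], "rotation": [0, 0, 0]}, {"linear": [0.001, 0, 0.055], "rotation": [0, 0, 0]}, {"linear": [0.001, 0, 0.061], "rotation": [0, 0, 0]}, {"linear": [0.001, 0, 0.061], "rotation": [0, 0, 0]}, {"linear": [0.001, 0, 0.061], "rotation": [0, 0, 0]}])

```text
time: 12.85
ee_pos: [0.4805, -0.0602, 0.0958]
eef_rot: [0.707, 0.707, -0.001, 0.0]
wrist_force: [0.3, -0.5, 0.8]
finger_gap: 0.0882
```

Emit:
move_arm(targets=[{"linear": [0, 0, 0], "rotation": [0, 0, 0]}, {"linear": [0, 0, 0], "rotation": [0, 0, 0]}, {"linear": [0, 0, 0], "rotation": [0, 0, 0]}, {"linear": [0, 0, 0], "rotation": [0, 0, 0]}, {"linear": [0, 0, 0], "rotation": [0, 0, 0]}, {"linear": [0, 0, 0], "rotation": [0, 0, 0]}], hand=0)

```text
time: 13.45
ee_pos: [0.4805, -0.0602, 0.0958]
eef_rot: [0.707, 0.707, -0.001, 0.0]
wrist_force: [-0.1, 0.6, 2.0]
finger_gap: 0.0459
```

```bash
python3 plan.py .4806,-.0606,.162,0 .646,-.065,.162,0 .646,-.065,.112,0
```

```text
t 13.45 pos [ 0.4805 -0.0602  0.0958] F [-0.1  0.6  2. ] gap 0.0459 q [ 0.04  0.89 -0.01  2.12  0.1   0.13 -0.07]
(0.4806, -0.0606, 0.162) lin [-0.001  0.    -0.066] rot [-0.1  0.1 -0. ]
(0.646, -0.065, 0.162) lin [-0.005  0.165 -0.066] rot [-0.1  0.1 -0. ]
(0.646, -0.065, 0.112) lin [-0.005  0.166 -0.016] rot [-0.1  0.1 -0. ]
```

Emit:
move_arm(targets=[{"linear": [0, 0, -0.02], "rotation": [0, 0, 0]}, {"linear": [0, 0, -0.05], "rotation": [0, 0, 0]}, {"linear": [0, 0.02, -0.066], "rotation": [0, 0, 0]}, {"linear": [-0.002, 0.065, -0.066], "rotation": [0, 0, -3]}, {"linear": [-0.003, 0.11, -0.066], "rotation": [0, 0, -6]}, {"linear": [-0.005, 0.15, -0.066], "rotation": [0, 0, -8]}, {"linear": [-0.005, 0.166, -0.066], "rotation": [0, 0, -8]}, {"linear": [-0.005, 0.166, -0.055], "rotation": [0, 0, -8]}, {"linear": [-0.005, 0.166, -0.035], "rotation": [0, 0, -8]}, {"linear": [-0.005, 0.166, -0.02], "rotation": [0, 0, -8]}, {"linear": [-0.005, 0.166, -0.016], "rotation": [0, 0, -8]}, {"linear": [-0.005, 0.166, -0.016], "rotation": [0, 0, -8]}])

```text
time: 14.65
ee_pos: [0.6451, -0.0652, 0.1104]
eef_rot: [0.656, 0.754, -0.002, -0.001]
wrist_force: [0.2, 0.3, -2.1]
finger_gap: 0.0459
```

```bash
python3 plan.py .646,-.065,.1078,8
```

```text
t 14.65 pos [ 0.6451 -0.0652  0.1104] F [ 0.2  0.3 -2.1] gap 0.0459 q [ 0.07  0.97 -0.09  1.61  0.14  0.57  0.05]
(0.646, -0.065, 0.1078) lin [0.    0.001 0.003] rot [-0.3  0.1 -0. ]
```

Emit:
move_arm(targets=[{"linear": [0, 0.001, 0], "rotation": [-0.2, 0, 0]}, {"linear": [0, 0.001, 0.001], "rotation": [-0.2, 0, 0]}, {"linear": [0, 0.001, 0.002], "rotation": [-0.2, 0, 0]}, {"linear": [0, 0.001, 0.003], "rotation": [-0.2, 0, 0]}, {"linear": [0, 0.001, 0.0035], "rotation": [-0.2, 0, 0]}, {"linear": [0, 0.001, 0.0035], "rotation": [-0.2, 0, 0]}, {"linear": [0, 0.001, 0.0035], "rotation": [-0.2, 0, 0]}])

```text
time: 15.35
ee_pos: [0.6463, -0.0651, 0.1079]
eef_rot: [0.656, 0.754, -0.001, 0.001]
wrist_force: [-2.0, 0.3, 4.6]
finger_gap: 0.046
```

Contact (4.6 N up). Release and retreat.

Emit:
move_arm(targets=[{"linear": [0, 0, 0], "rotation": [0, 0, 0]}, {"linear": [0, 0, 0], "rotation": [0, 0, 0]}, {"linear": [0, 0, 0], "rotation": [0, 0, 0]}, {"linear": [0, 0, 0], "rotation": [0, 0, 0]}, {"linear": [0, 0, 0], "rotation": [0, 0, 0]}, {"linear": [0, 0, -0.02], "rotation": [0, 0, 0]}, {"linear": [0, 0, -0.05], "rotation": [0, 0, 0]}, {"linear": [0, 0, -0.095], "rotation": [0, 0, 0]}, {"linear": [0, 0, -0.095], "rotation": [0, 0, 0]}], hand=100)

```text
time: 16.25
ee_pos: [0.6498, -0.0652, 0.2087]
eef_rot: [0.657, 0.754, 0.003, 0.005]
wrist_force: [1.4, 0.5, 0.0]
finger_gap: 0.088
```

```bash
python3 plan.py .495,-.139,.2,11 .495,-.139,.16,11
```

```text
t 16.25 pos [ 0.6498 -0.0652  0.2087] F [1.4 0.5 0. ] gap 0.088 q [ 0.08  0.83 -0.1   1.57  0.12  0.74  0.07]
(0.495, -0.139, 0.2) lin [-0.052 -0.164  0.007] rot [ 0.6  0.2 -3.1]
(0.495, -0.139, 0.16) lin [-0.052 -0.164  0.047] rot [ 0.6  0.2 -3.1]
```

Emit:
move_arm(targets=[{"linear": [-0.052, -0.164, 0.007], "rotation": [0.6, 0.2, -3]}, {"linear": [-0.052, -0.164, 0.007], "rotation": [0.6, 0.2, -3]}, {"linear": [-0.052, -0.164, 0.007], "rotation": [0.6, 0.2, -3]}, {"linear": [-0.052, -0.164, 0.007], "rotation": [0.6, 0.2, -3]}, {"linear": [-0.052, -0.164, 0.03], "rotation": [0.6, 0.2, -3]}, {"linear": [-0.052, -0.164, 0.045], "rotation": [0.6, 0.2, -3]}, {"linear": [-0.052, -0.164, 0.045], "rotation": [0.6, 0.2, -3]}])

```text
time: 16.95
ee_pos: [0.494, -0.1393, 0.1606]
eef_rot: [0.637, 0.771, -0.001, -0.001]
wrist_force: [0.2, -0.4, 0.7]
finger_gap: 0.0882
```

```bash
python3 -c "
from h import *
p,d=viewer.grab_frame('wrist'); cv2.imwrite('pics/w5.png',p[...,::-1])"; python3 plan.py .495,-.139,.101,11
```

```text
t 17.0 pos [ 0.4946 -0.1393  0.1615] F [ 0.6 -0.2 -0.2] gap 0.088 q [ 0.24  0.78 -0.1   2.02  0.2   0.36  0.18]
(0.495, -0.139, 0.101) lin [0.    0.001 0.06 ] rot [-0.1 -0.  -0.1]
```

View pics/w5.png

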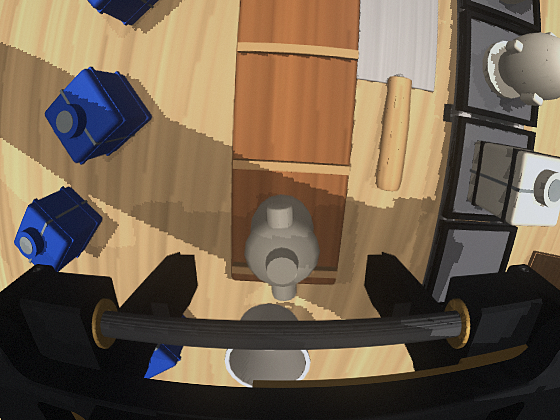

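The torso at (282,250) is centred, with its stubs (280,208) and (286,290) square to the jaws. The block stands in tray 3 at (515,185). Descend and grip.

Emit:
move_arm(targets=[{"linear": [0, 0, 0.02], "rotation": [0, 0, 0]}, {"linear": [0, 0, 0.04], "rotation": [0, 0, 0]}, {"linear": [0, 0.001, 0.055], "rotation": [0, 0, 0]}, {"linear": [0, 0.001, 0.06], "rotation": [0, 0, 0]}, {"linear": [0, 0.001, 0.06], "rotation": [0, 0, 0]}, {"linear": [0, 0.001, 0.06], "rotation": [0, 0, 0]}])

```text
time: 17.6
ee_pos: [0.4959, -0.1392, 0.1023]
eef_rot: [0.637, 0.771, -0.0, -0.0]
wrist_force: [-0.1, 0.3, -0.1]
finger_gap: 0.0879
```

Emit:
move_arm(targets=[{"linear": [0, 0, 0], "rotation": [0, 0, 0]}, {"linear": [0, 0, 0], "rotation": [0, 0, 0]}, {"linear": [0, 0, 0], "rotation": [0, 0, 0]}, {"linear": [0, 0, 0], "rotation": [0, 0, 0]}, {"linear": [0, 0, 0], "rotation": [0, 0, 0]}, {"linear": [0, 0, 0], "rotation": [0, 0, 0]}], hand=0)

```text
time: 18.2
ee_pos: [0.4955, -0.1392, 0.1022]
eef_rot: [0.637, 0.771, -0.001, -0.0]
wrist_force: [-2.4, -0.4, 0.1]
finger_gap: 0.0424
```

```bash
python3 plan.py .495,-.139,.168,11 .657,-.1445,.168,11 .657,-.1445,.118,11
```

```text
t 18.2 pos [ 0.4955 -0.1392  0.1022] F [-2.4 -0.4  0.1] gap 0.0424 q [ 0.22  0.89 -0.06  2.03  0.22  0.23  0.16]
(0.495, -0.139, 0.168) lin [ 0.    -0.001 -0.066] rot [-0.1  0.  -0.1]
(0.657, -0.1445, 0.168) lin [-0.036  0.157 -0.066] rot [-0.1  0.  -0.1]
(0.657, -0.1445, 0.118) lin [-0.036  0.158 -0.016] rot [-0.1  0.  -0.1]
```

Emit:
move_arm(targets=[{"linear": [0, 0, -0.02], "rotation": [0, 0, 0]}, {"linear": [0, 0, -0.05], "rotation": [0, 0, 0]}, {"linear": [-0.005, 0.02, -0.066], "rotation": [0, 0, 0]}, {"linear": [-0.014, 0.06, -0.066], "rotation": [0, 0, 0]}, {"linear": [-0.023, 0.1, -0.066], "rotation": [0, 0, 0]}, {"linear": [-0.032, 0.14, -0.066], "rotation": [0, 0, 0]}, {"linear": [-0.036, 0.158, -0.066], "rotation": [0, 0, 0]}, {"linear": [-0.036, 0.158, -0.055], "rotation": [0, 0, 0]}, {"linear": [-0.036, 0.158, -0.035], "rotation": [0, 0, 0]}, {"linear": [-0.036, 0.158, -0.021], "rotation": [0, 0, 0]}, {"linear": [-0.036, 0.158, -0.017], "rotation": [0, 0, 0]}, {"linear": [-0.036, 0.158, -0.017], "rotation": [0, 0, 0]}])

```text
time: 19.4
ee_pos: [0.6561, -0.1446, 0.1178]
eef_rot: [0.637, 0.771, -0.002, -0.002]
wrist_force: [0.7, 0.6, -3.8]
finger_gap: 0.0405
```

```bash
python3 plan.py .657,-.1445,.1142,11
```

```text
t 19.4 pos [ 0.6561 -0.1446  0.1178] F [ 0.7  0.6 -3.8] gap 0.0405 q [ 0.21  0.98 -0.12  1.53  0.17  0.65  0.19]
(0.657, -0.1445, 0.1142) lin [-0.     0.001  0.004] rot [-0.3 -0.  -0.1]
```

The gap fell from 42.4 to 40.5 mm, so the torso has settled toward its waist in the pads. I'll look before lowering.

```bash
python3 -c "
from h import *
p,d=viewer.grab_frame('wrist'); q,W=cloud('scene'); cv2.imwrite('pics/w6.png',np.vstack([cv2.resize(p[130:400,100:480],(456,300)),cv2.resize(q[160:340,80:354],(456,300))])[...,::-1])"; python3 plan.py .657,-.1445,.1142,11
```

```text
t 19.5 pos [ 0.6575 -0.1447  0.1194] F [ 0.2 -0.7 -3.5] gap 0.0402 q [ 0.21  0.98 -0.12  1.52  0.17  0.65  0.19]
(0.657, -0.1445, 0.1142) lin [ 0.    -0.     0.005] rot [-0.1  0.  -0.1]
```

View pics/w6.png

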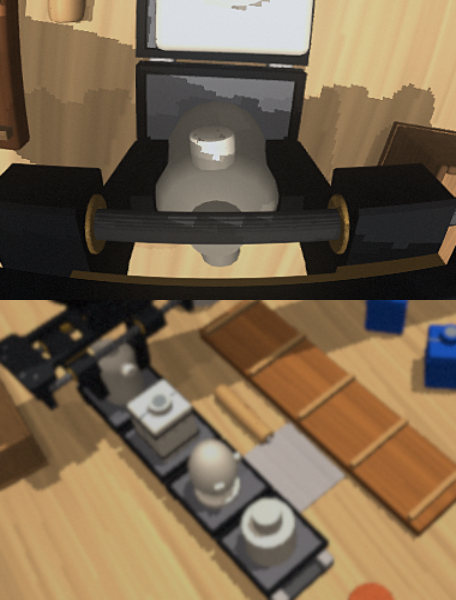

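The torso looks upright in the pads (215,160 in the crop), and the other three casts stand in their trays. I'll lower in small steps, watching the force.

Emit:
move_arm(targets=[{"linear": [0, 0, 0.001], "rotation": [0, 0, 0]}, {"linear": [0, 0, 0.002], "rotation": [0, 0, 0]}, {"linear": [0, 0, 0.003], "rotation": [0, 0, 0]}, {"linear": [0, 0, 0.003], "rotation": [0, 0, 0]}])

```text
time: 19.9
ee_pos: [0.6575, -0.1447, 0.1164]
eef_rot: [0.637, 0.771, -0.001, -0.0]
wrist_force: [0.1, -0.8, -2.2]
finger_gap: 0.0404
```

Emit:
move_arm(targets=[{"linear": [0, 0, 0.001], "rotation": [0, 0, 0]}, {"linear": [0, 0, 0.002], "rotation": [0, 0, 0]}, {"linear": [0, 0, 0.002], "rotation": [0, 0, 0]}])

```text
time: 20.2
ee_pos: [0.6575, -0.1447, 0.1143]
eef_rot: [0.637, 0.771, -0.001, -0.0]
wrist_force: [-0.5, 0.5, -2.6]
finger_gap: 0.0403
```

Emit:
move_arm(targets=[{"linear": [0, 0, 0.001], "rotation": [0, 0, 0]}, {"linear": [0, 0, 0.002], "rotation": [0, 0, 0]}, {"linear": [0, 0, 0.002], "rotation": [0, 0, 0]}])

```text
time: 20.5
ee_pos: [0.6575, -0.1447, 0.1142]
eef_rot: [0.637, 0.771, -0.001, -0.0]
wrist_force: [-3.0, 1.3, 9.6]
finger_gap: 0.0401
```

Contact came at the nominal height (9.6 N at z 0.1142), so there was no vertical slip. Release and retreat.

Emit:
move_arm(targets=[{"linear": [0, 0, 0], "rotation": [0, 0, 0]}, {"linear": [0, 0, 0], "rotation": [0, 0, 0]}, {"linear": [0, 0, 0], "rotation": [0, 0, 0]}, {"linear": [0, 0, 0], "rotation": [0, 0, 0]}, {"linear": [0, 0, 0], "rotation": [0, 0, 0]}, {"linear": [0, 0, -0.02], "rotation": [0, 0, 0]}, {"linear": [0, 0, -0.05], "rotation": [0, 0, 0]}, {"linear": [0, 0, -0.1], "rotation": [0, 0, 0]}, {"linear": [0, 0, -0.1], "rotation": [0, 0, 0]}], hand=100)

```text
time: 21.4
ee_pos: [0.6616, -0.1452, 0.2209]
eef_rot: [0.637, 0.771, 0.003, 0.005]
wrist_force: [0.8, -0.7, -0.4]
finger_gap: 0.0885
```

```bash
python3 plan.py .48,-.0,.28,8
```

```text
t 21.4 pos [ 0.6616 -0.1452  0.2209] F [ 0.8 -0.7 -0.4] gap 0.0885 q [ 0.22  0.85 -0.14  1.48  0.15  0.81  0.21]
(0.48, -0.0, 0.28) lin [ 0.177 -0.15  -0.062] rot [0.6 0.3 2.9]
```

Emit:
move_arm(targets=[{"linear": [0.1, -0.07, -0.08], "rotation": [0, 0, 0]}, {"linear": [0.3, -0.2, -0.08], "rotation": [0, 0, 0]}, {"linear": [0.3, -0.2, -0.08], "rotation": [0, 0, 0]}, {"linear": [0.3, -0.2, -0.08], "rotation": [0, 0, 0]}, {"linear": [0.3, -0.2, -0.08], "rotation": [0, 0, 0]}, {"linear": [0.3, -0.2, -0.08], "rotation": [0, 0, 0]}, {"linear": [0.3, -0.2, -0.08], "rotation": [0, 0, 0]}, {"linear": [0.3, -0.2, -0.08], "rotation": [0, 0, 0]}, {"linear": [0.3, -0.2, -0.08], "rotation": [0, 0, 0]}, {"linear": [0.3, -0.2, -0.08], "rotation": [0, 0, 0]}])

```text
time: 22.4
ee_pos: [0.4081, 0.1118, 0.2973]
eef_rot: [0.637, 0.771, 0.003, 0.006]
wrist_force: [0.5, -0.1, -0.2]
finger_gap: 0.0881
```

```bash
python3 - <<'E'
from h import *
p,W=cloud('top'); q,V=cloud('scene')
tr=dict(torso=(.6564,-.1455),block=(.6454,-.066),head=(.6348,.0133),plug=(.6237,.0924))
for n,c in tr.items():
    k=(np.hypot(*(np.moveaxis(W[...,:2]-c,-1,0)))<.05)&(W[...,2]>.08)&(W[...,2]<.12); x=W[k]
    top=x[x[:,2]>x[:,2].max()-.004] if len(x) else x
    print(n,len(x),x[:,2].max().round(4) if len(x) else '', (np.array(cv2.minAreaRect(x[:,:2].astype(np.float32))[0])-c).round(4) if len(x) else '', (top[:,:2].mean(0)-c).round(4))
a=cv2.resize(p[90:190,200:400],(600,300)); b=cv2.resize(q[180:340,110:350],(450,300)); o=np.zeros((600,600,3),np.uint8); o[:300]=a;o[300:,:450]=b
cv2.imwrite('pics/end.png',o[...,::-1])
E
```

```text
torso 422 0.1089 [0.0021 0.    ] [0.001  0.0004]
block 549 0.1041 [ 0.001  -0.0005] [0.0016 0.0028]
head 358 0.1066 [ 0.0008 -0.    ] [ 0.0012 -0.0001]
plug 155 0.0997 [ 0.0006 -0.0001] [-0.0003 -0.0005]
```

View pics/end.png

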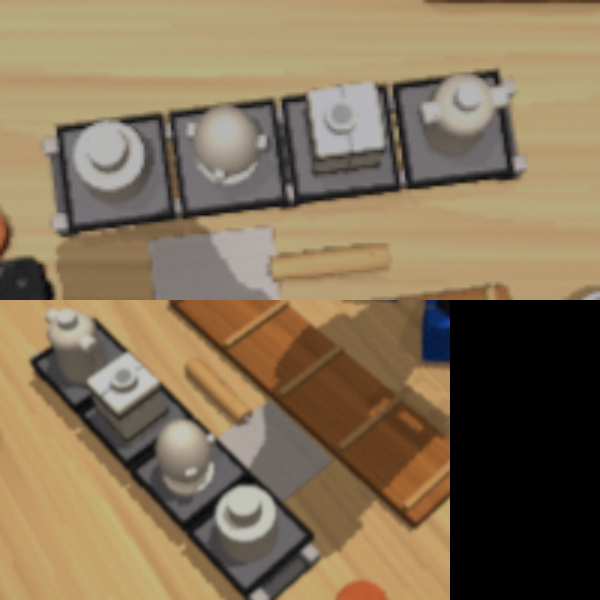

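All four casts stand upright in their trays in the order plug, head, block, torso (top crop: (108,155), (225,140), (343,120), (465,105)). Each is within about 2 mm of its tray centre, and the gripper is clear.

```bash
python3 -c "
from station import manip
print(manip.hand_in(), manip.observe()['time'])"
```

```text
the job is handed in; nothing more can be done
the job is handed in; nothing more can be done
```

All four casts are off the board and in the rack trays in their original left-to-right order: plug, head, block, torso. The job was handed in at about 22.5 s of robot time.

- **Placing:** I lowered each cast until the wrist force showed contact (about 5–10 N), then opened the gripper and retreated. The blue blocks were left alone.
- **Last check:** The final top and scene pictures show all four upright inside the rims. The top-camera centres are within about 2 mm of the tray centres, and the gripper was open and clear.
- **Small disagreements:** The measured top heights came out 3–4 mm above nominal for all four casts alike, so I took that as camera or depth bias.
- **Torso grip:** While I carried the torso, the grip gap shrank by about 2 mm. It still touched down at the expected height and stands upright.

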